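# Shut the blue hopper's outlet gate before refilling

## Robot

A 6-joint arm with a two-finger parallel gripper is mounted at the origin on the work surface. World frame = base frame: x ahead of the robot, y to its left, z up, the work surface at z = 0. Lengths are in mm, angles in rad, forces in N, time in s.
With the tool pointing down it reaches from about 275 to 725 mm from the base axis. Payload 5.6 kg.
Tool frame: the origin (TCP) lies between the finger pads; the fingertips stand bot.tip_reach ahead of it and the grasp point (between the pads) lies 8 mm behind it (bot.tip_reach is the distance from the TCP to the fingertips, in mm); z points along the fingers, y is the direction in which the jaws open and shut (so a half turn about z gives the same grasp; the last joint's range is limited). The gripper opens to 85 mm and grips with 20 to 120 N. Pads are 22 mm wide; open, the fingers measure 114 mm over their backs; the gripper's body (76 mm by 85 mm) begins 54 mm behind the grasp point. The pads swing forward as they close: fully open they stand 13 mm farther back than shut.
Start: joints at [1.492, 0.255, 0.108, 0, -1.424, -0.285], TCP at [195.678, 514.007, 214.883] pointing down, gripper open.
Joint ranges: [-2.95, 2.95], [-1.21, 1.97], [-1.09, 1.5], [-2.87, 1.71], [-2.94, -0.07], [-3.05, 3.05]. Speed limits (rad/s): [2.57, 2.57, 3.14, 3.14, 3.14, 3.14].

## Interface

Orientations are given as a 3x3 rotation matrix whose columns are the frame's x, y, z axes.
In Python, from workcell import bot gives the robot as it stands. The module is installed in compiled form; this text tells all that it offers.
- The arm moves only by the shell command python3 -m handwheel 'ROWS' [OPENING] [FORCE]. ROWS is JSON, a list that holds one entry, the list of rows, each a list of 6 numbers: the shift along the tool's x, y, z in cm, then the turn, a rotation vector about the tool's x, y, z in rad. A call has 1 to 20 rows; each row is the pose to reach, as a shift and turn from the pose commanded when the call began, along the tool's axes at that moment; what a row does not reach only later rows make up. A row lasts 1/10 s, in which the tool goes at most 50 mm and 8.59 degrees, less where a joint would pass 70% of its speed; a pose out of reach is approached as far as the arm can. A call with a gripper value outside its range is refused whole. OPENING is the finger opening in cm, from 0 to 8.54, set as the call begins (- or left out, the last holds). The fingers move at their own pace and stop on an object; FORCE is the grip in N (left out, the last holds). Time passes only in rows, so rows that repeat a pose let the fingers close. It gives the time, the measured TCP pose, the force and the opening at its end, in the units of the state.
- bot.read_state(): the state, without advancing time (a new reading comes with each control period).
- bot.capture(name): name is "side" or "top"; returns (picture, depth): 480x640x3 uint8, red, green, blue; 480x640 float32, mm along the optical axis (not along the pixel's ray), 0 where there is no reading.
- bot.camera_model(name): a dict with "K" (3x3 intrinsics, pixels), "k1" (the pictures are not rectified: a ray, as slopes to the right and down, at radius r is drawn at 1 + k1 r^2 times it, then the intrinsics apply), "xyz" and "attitude" of the camera in the world. Camera axes: x right, y down, z forward; pixel columns grow to the right and rows downward; lengths in mm; the calibration is good to about 2 mm. A picture is of the moment at which its call begins. camera_model takes no time and is no camera call.
- bot.close_job(): hands the job in, once; it reports no verdict.
The state is a dict: "t": time; "joints": joint angles; "qvel": joint speeds; "effort": joint torques, N m; "tool_pos": TCP position; "orientation": TCP orientation; "ft_force": force on the tool from outside, world axes, zero at the start; "ft_torque": the same for the moment, N m; "grip_width": opening from 0.0 (shut) to 1.0 (fully open).
Only numpy, scipy, OpenCV 4.12 (cv2) and the standard library are available. Lean on these libraries where they do the work, as an engineer would, in place of code of your own. Each camera call takes 0.05 s, during which the arm holds its last target.

## Task

The blue parts hopper on the test bench is empty and about to be refilled, but its outlet gate is pulled open. Push its red tab to slide the gate fully home until the spring catch drops behind it, then let go; leave the yellow hopper's gate as it is.

Things in the scene. Friction and masses are not known exactly. Their poses are not given: they have to be found in the camera images.
- blue_tab (a point): centre of the red upright tab (8 mm thick in x, 60 wide in y, 44 tall, z 56 to 100 mm) on the robot-side end of the blue hopper's steel gate. x axis: level, closing direction, towards the hopper; z up. Robot side of the tab is free. Fixed round hopper, 116 mm across, rim 148 mm high; gate shut: tab 120 mm from its axis. Catch bridge with black knob (up to 126 mm high) 75 mm from the axis.
- blue_gate (a joint): opening of the blue hopper's gate (m): 0 = fully home at its stop; starts at 0.045 to 0.075. Slides straight along the tab's x axis, stays where left. Takes about 5 N, up to about 10 N over the last 30 mm where it lifts the catch, which drops behind it at about 0.006; once caught it rests anywhere from 0 to 0.006.
- blue_catch (a joint): lift of the blue hopper's spring catch (upright steel pin with black knob in the bridge over the gate), m: 0 = down, also before the gate reaches it; about 0.008 while riding over the brass strike on the gate. It lifts and drops by itself as the gate passes.
- yellow_tab (a point): centre of the red upright tab (8 mm thick in x, 60 wide in y, 44 tall, z 56 to 100 mm) on the robot-side end of the yellow hopper's steel gate. x axis: level, closing direction, towards the hopper; z up. An identical hopper, painted yellow, its gate open too: leave it alone.
Things that resemble listed ones, but are neither listed nor needed, are in the scene too. Leave any purple or turquoise look-alike of the part that bears blue_tab alone.

How it is judged:
By the outcome, as a careful person would: the job done as asked, in the order asked, and still so for the second after the job is handed in, with the robot touching nothing.
It also fails if it takes over 29 s, if anything falls off the work surface, if the arm or the gripper's body presses on something with over 40 N, if the wrist force passes 120 N, or if a joint passes its speed limit or range.

## Working session

There is one attempt and no reset: what is moved stays moved. The work goes in short steps, Python scripts to look and compute and a shell command to move; the robot and the scene stay as the last step left them, time stands still between calls to the robot, and variables do not carry over. Pictures are saved under pics/ and viewed, and the job is handed in when it is done.

```bash
mkdir -p pics
cat > h.py <<'E'
import numpy as np, cv2, json
from workcell import bot
def snap(n,tag):
    im,d=bot.capture(n); cv2.imwrite(f'pics/{tag}.png',im[:,:,::-1]); np.savez(f'pics/{tag}.npz',im=im,d=d); return im,d
def pts(n,d,uv):
    m=bot.camera_model(n); K=np.array(m['K'],float); uv=np.array(uv,float).reshape(-1,1,2)
    n_=cv2.undistortPoints(uv,K,np.array([m['k1'],0,0,0,0],float)).reshape(-1,2)
    z=np.array([d[int(v),int(u)] for u,v in uv.reshape(-1,2)])
    c=np.c_[n_*z[:,None],z]
    return c@np.array(m['attitude']).T+np.array(m['xyz'])
E
python3 - <<'E'
from h import *
for n in('top','side'):
    snap(n,n+'0'); print(n,bot.camera_model(n))
print(bot.read_state(),bot.tip_reach)
E
```

```text
top {'K': array([[474.51163113,   0.        , 323.57475369],
       [  0.        , 474.51163113, 237.37326547],
       [  0.        ,   0.        ,   1.        ]]), 'k1': -0.08194606827053628, 'xyz': array([379.78351259, -32.27559532, 872.56180982]), 'attitude': array([[-0.02448265, -0.99178961,  0.12551482],
       [-0.99967222,  0.02522844,  0.00435552],
       [-0.00748631, -0.12536705, -0.99208218]])}
side {'K': array([[617.09507831,   0.        , 329.93410574],
       [  0.        , 617.09507831, 231.69425349],
       [  0.        ,   0.        ,   1.        ]]), 'k1': -0.020715939384498224, 'xyz': array([ 522.36426507, -475.91391072, 1027.50683287]), 'attitude': array([[ 0.99546746,  0.08419684, -0.0442203 ],
       [ 0.09494594, -0.90655284,  0.41127511],
       [-0.00545997, -0.41360953, -0.910438  ]])}
{'t': 0.1, 'joints': array([ 1.49158429e+00,  2.55708252e-01,  1.07095107e-01, -3.87405634e-04,
       -1.42390516e+00, -2.84577823e-01]), 'qvel': array([-0.00055234, -0.00142318,  0.00208387,  0.00282228,  0.00083812,
       -0.00045888]), 'effort': array([-2.12500236e-03, -3.87604630e+01,  2.38476205e+01,  5.37785366e+00,
       -3.75665855e-03,  1.53721825e-06]), 'tool_pos': array([195.50578469, 513.56264837, 214.06542379]), 'orientation': array([[ 9.34534771e-01, -3.55871457e-01, -5.18289412e-04],
       [-3.55871816e-01, -9.34533256e-01, -1.68623712e-03],
       [ 1.15724969e-04,  1.76029182e-03, -9.99998444e-01]]), 'ft_force': array([-0.3314087 ,  0.0157848 ,  0.36293647]), 'ft_torque': array([ 0.06688998, -0.08237943, -0.00953463]), 'grip_width': 1.0029507577459242} 11.0
```

View pics/top0.png

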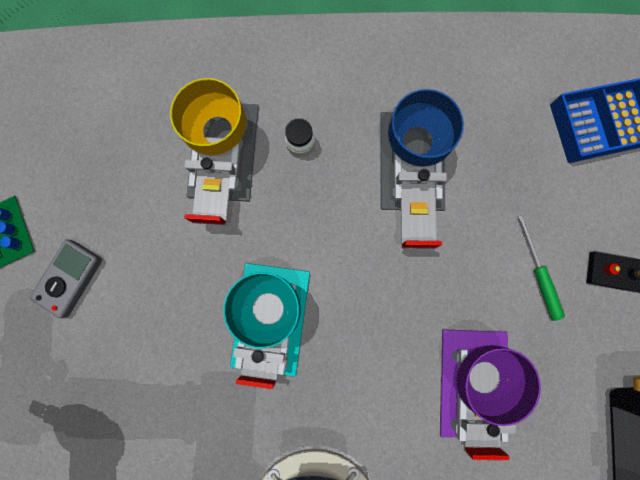

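View pics/side0.png

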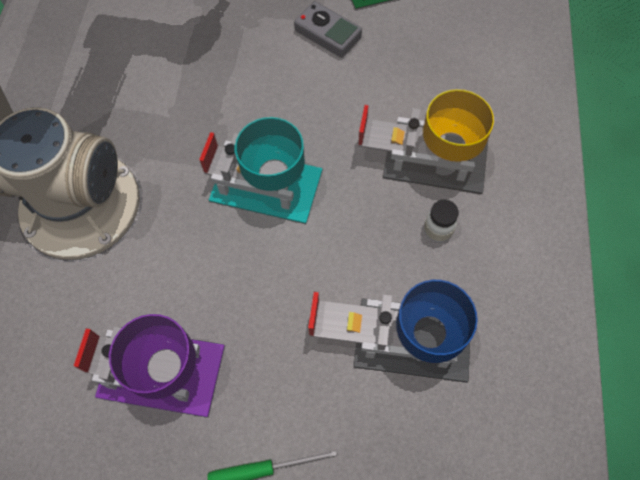

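The top view shows the blue hopper at about (426,127), its knob at (424,175) and its red tab at (421,244). In the side view the tab is at (314,313) and the hopper at (437,320). Next I'll measure them.

Run:
```python
from h import *
boxes={'top':((395,235,448,252),(385,85,468,170),(416,167,433,183)),'side':((305,288,324,338),(392,276,480,365),(378,309,394,326))}
for n in boxes:
    z=np.load(f'pics/{n}0.npz'); hsv=cv2.cvtColor(z['im'],cv2.COLOR_RGB2HSV).astype(int); H,S,V=hsv[...,0],hsv[...,1],hsv[...,2]
    masks=(((H<8)|(H>172))&(S>150)&(V>60), (H>95)&(H<125)&(S>100), V<60)
    for nm,b,m in zip(('tab','hop','knob'),boxes[n],masks):
        v,u=np.nonzero(m[b[1]:b[3],b[0]:b[2]]); uv=np.c_[u+b[0],v+b[1]]
        P=pts(n,z['d'],uv); 
        if nm=='tab':
            Q=P[(P[:,2]>50)&(P[:,2]<110)]; T=Q[Q[:,2]>94]
            print(n,nm,len(Q),Q.min(0),Q.max(0),'top:',len(T),T.mean(0))
            (c,s,a)=cv2.minAreaRect(T[:,:2].astype(np.float32)); print(c,s,a)
            tc=np.array(c)
            w,vv=np.linalg.eigh(np.cov(T[:,:2].T)); print('normal',vv[:,0])
        if nm=='hop':
            R=P[(P[:,2]>143)&(P[:,2]<155)]
            from scipy.optimize import least_squares
            f=least_squares(lambda p:np.hypot(R[:,0]-p[0],R[:,1]-p[1])-p[2],[R[:,0].mean(),R[:,1].mean(),57],loss='soft_l1').x
            print(n,'hop',len(R),R[:,2].mean(),f); dd=f[:2]-tc; print('tab->axis',np.linalg.norm(dd),dd/np.linalg.norm(dd),np.degrees(np.arctan2(dd[1],dd[0])))
        if nm=='knob':
            k=P[(P[:,2]>115)&(P[:,2]<130)]; print('knob',len(k),k.mean(0),np.linalg.norm(k.mean(0)[:2]-f[:2]))
```

```text
top tab 243 [ 459.44245993 -221.78184696   64.09861811] [ 468.0908557  -162.41629472  104.17311843] top: 183 [ 463.97110003 -191.70067092  100.84202029]
(464.0669860839844, -192.2625274658203) (59.054325103759766, 7.162312984466553) 88.25053405761719
normal [-0.9996896  0.0249139]
top hop 551 148.27399887462823 [ 651.40491295 -199.33400887   55.76028554]
tab->axis 187.47134365950984 [ 0.99928834 -0.03772033] -2.1617286846576347
knob 16 [ 576.3875275  -195.06496879  115.76588888] 75.13875713271875
side tab 186 [ 459.49798917 -222.83029666   71.44186449] [ 467.7554617  -162.27723932  104.53601865] top: 163 [ 463.88626277 -194.55173645  100.45111373]
(463.835205078125, -192.5465850830078) (60.59467697143555, 6.821311950683594) 87.21623992919922
normal [-0.99918547  0.04035342]
side hop 570 147.9292825563807 [ 650.26760135 -200.50761241   56.08807445]
tab->axis 186.60229456329247 [ 0.99908952 -0.04266307] -2.4451561632576913
knob 1 [ 581.23993085 -193.21476344  115.20594347] 69.41185014686437
```

```bash
python3 -m handwheel '[[[1,1.2,0,0,0,0],[3,3.7,0,0,0,-0.02],[5.5,6.8,0,0,0,-0.04],[8,9.8,0,0,0,-0.06],[10.5,12.9,0,0,0,-0.08],[13,16,0,0,0,-0.1],[15.5,19,0,0,0,-0.12],[18,22.1,0,0,0,-0.14],[20.5,25.2,0,0,0,-0.16],[23,28.2,0,0,0,-0.18],[25.5,31.3,0,0,0,-0.2],[28,34.4,0,0,0,-0.22],[30.5,37.5,0,0,0,-0.24],[33,40.5,0,0,0,-0.26],[35.5,43.6,0,0,0,-0.28],[38,46.7,0,0,0,-0.295],[40.5,49.7,0,0,0,-0.31],[43,52.8,0,0,0,-0.325],[45.5,55.9,0,0,0,-0.325],[46.9,57.6,0,0,0,-0.325]]]' 0
```

```text
t: 2.1
tool_pos: [429.0, -193.6, 214.1]
orientation: [[0.999, -0.041, -0.002], [-0.041, -0.999, -0.0], [-0.002, 0.0, -1.0]]
ft_force: [-0.8, 1.3, 0.6]
grip_width: -0.003
```

```bash
python3 -m handwheel '[[[0,0,0,0,0,0],[0,0,0,0,0,0]]]'
python3 - <<'E'
from h import *
s=bot.read_state();R=s['orientation'];print(s['tool_pos'],R,s['ft_force'],s['grip_width'],s['t'])
a=np.radians(-2.3);u=np.array([np.cos(a),np.sin(a),0]);tab=np.array([464,-192.4,78])
print('shift to standoff cm',R.T@((tab-35*u)*[1,1,0]+[0,0,78]-s['tool_pos'])/10,'tool x deg',np.degrees(np.arctan2(R[1,0],R[0,0])))
E
```

```text
t: 2.3
tool_pos: [428.6, -191.3, 214.2]
orientation: [[0.999, -0.04, -0.001], [-0.04, -0.999, 0.001], [-0.001, -0.0, -1.0]]
ft_force: [0.1, 0.4, 0.1]
grip_width: -0.001
[ 428.64646149 -191.33454255  214.24856503] [[ 9.99191270e-01 -4.01860668e-02 -1.37329698e-03]
 [-4.01853715e-02 -9.99192101e-01  5.30208520e-04]
 [-1.39349449e-03 -4.74593275e-04 -9.99998916e-01]] [0.05176547 0.42976762 0.06589206] -0.0005627636957620898 2.3
shift to standoff cm [ 0.05576585 -0.0289559  13.6248073 ] tool x deg -2.3030745671833612
```

```bash
python3 -m handwheel '[[[0,0,1.5,0,0,0],[0,0,4,0,0,0],[0,0,7,0,0,0],[0,0,9.5,0,0,0],[0,0,11.5,0,0,0],[0,0,13,0,0,0],[0,0,13.6,0,0,0],[0,0,13.6,0,0,0]]]'
python3 - <<'E'
from h import *
snap('top','top1');snap('side','side1')
E
```

```text
t: 3.1
tool_pos: [428.5, -190.5, 78.6]
orientation: [[0.999, -0.038, -0.001], [-0.038, -0.999, 0.0], [-0.001, -0.0, -1.0]]
ft_force: [-0.5, 0.1, 0.3]
grip_width: -0.001
```

View pics/side1.png

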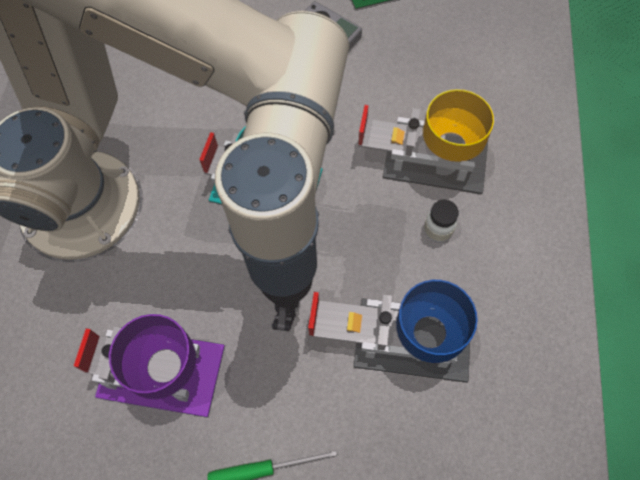

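Closed fingers sit at about (284,318), clear of the robot side of the tab at (314,313) and lined up with it. I'll push most of the way now.

```bash
python3 -m handwheel '[[[0.5,0,0,0,0,0],[1.2,0,0,0,0,0],[1.8,0,0,0,0,0],[2.3,0,0,0,0,0],[2.8,0,0,0,0,0],[3.3,0,0,0,0,0],[3.8,0,0,0,0,0],[4.3,0,0,0,0,0],[4.8,0,0,0,0,0],[5.3,0,0,0,0,0],[5.8,0,0,0,0,0],[6.3,0,0,0,0,0],[6.7,0,0,0,0,0],[7,0,0,0,0,0],[7.2,0,0,0,0,0],[7.2,0,0,0,0,0]]]'
python3 - <<'E'
from h import *
snap('top','top2');snap('side','side2')
E
```

```text
t: 4.8
tool_pos: [498.1, -194.0, 78.6]
orientation: [[0.999, -0.039, -0.006], [-0.039, -0.999, 0.0], [-0.006, -0.0, -1.0]]
ft_force: [-8.2, 0.7, 6.2]
grip_width: -0.0
```

View pics/side2.png

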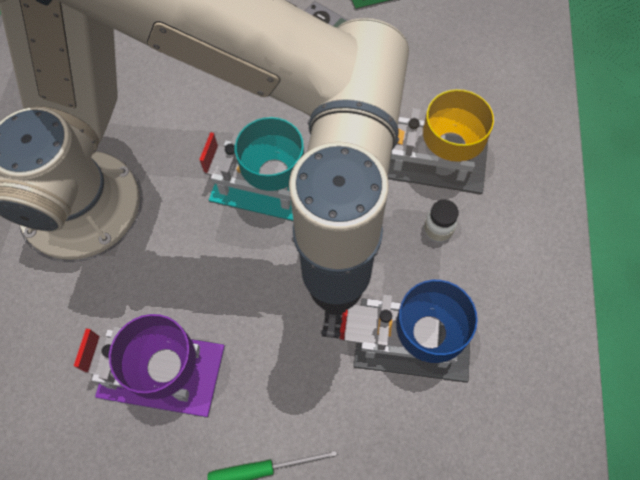

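The side view shows the fingers pressing squarely on the tab at about (345,323) while the strike goes under the bridge. Force is 8 N with about 17 mm left, so I'll continue slowly.

```bash
python3 -m handwheel '[[[0.3,0,0,0,0,0],[0.6,0,0,0,0,0],[0.9,0,0,0,0,0],[1.1,0,0,0,0,0],[1.2,0,0,0,0,0],[1.2,0,0,0,0,0]]]'
python3 -m handwheel '[[[0.1,0,0,0,0,0],[0.2,0,0,0,0,0],[0.3,0,0,0,0,0],[0.3,0,0,0,0,0]]]'
```

```text
t: 5.5
tool_pos: [512.4, -194.5, 78.7]
orientation: [[0.999, -0.039, -0.002], [-0.039, -0.999, 0.0], [-0.002, 0.0, -1.0]]
ft_force: [-4.8, 0.4, 3.1]
grip_width: -0.003
t: 5.9
tool_pos: [515.5, -194.6, 78.7]
orientation: [[0.999, -0.039, -0.001], [-0.039, -0.999, 0.0], [-0.001, 0.0, -1.0]]
ft_force: [-5.5, 0.3, 2.2]
grip_width: 0.003
```

Force fell from 8 N to 5 N, which fits the catch having dropped. I'll ease on to feel the stop.

```bash
python3 -m handwheel '[[[0.1,0,0,0,0,0],[0.2,0,0,0,0,0],[0.3,0,0,0,0,0],[0.3,0,0,0,0,0]]]'
```

```text
t: 6.3
tool_pos: [516.6, -194.7, 78.6]
orientation: [[0.999, -0.039, -0.005], [-0.039, -0.999, 0.0], [-0.005, -0.0, -1.0]]
ft_force: [-11.0, 1.6, 6.7]
grip_width: -0.001
```

```bash
python3 -m handwheel '[[[0.1,0,0,0,0,0],[0.2,0,0,0,0,0],[0.3,0,0,0,0,0],[0.3,0,0,0,0,0]]]'
```

```text
t: 6.7
tool_pos: [516.7, -194.8, 78.4]
orientation: [[0.999, -0.039, -0.01], [-0.039, -0.999, 0.001], [-0.01, -0.0, -1.0]]
ft_force: [-17.5, 1.7, 12.3]
grip_width: 0.001
```

The gate is hard against its stop: no movement while the force rises to 17.5 N. I'll back off, lift, move clear, and look.

```bash
python3 -m handwheel '[[[-0.5,0,0,0,0,0],[-1.5,0,0,0,0,0],[-3,0,0,0,0,0],[-5,0,0,0,0,0],[-6,0,-2,0,0,0],[-6.5,0,-5,0,0,0],[-7,0,-8,0,0,0],[-7,0,-11,0,0,0],[-7,-2,-13,0,0,0],[-7,-6,-14,0,0,0],[-7,-10,-14,0,0,0],[-7,-14,-14,0,0,0],[-7,-17,-14,0,0,0],[-7,-20,-14,0,0,0],[-7,-22,-14,0,0,0],[-7,-22,-14,0,0,0]]]'
python3 - <<'E'
from h import *
snap('top','top3');snap('side','side3')
E
```

```text
t: 8.3
tool_pos: [461.2, 30.2, 219.0]
orientation: [[0.999, -0.036, 0.002], [-0.036, -0.999, 0.002], [0.002, -0.002, -1.0]]
ft_force: [0.1, -0.3, 1.3]
grip_width: -0.005
```

View pics/side3.png

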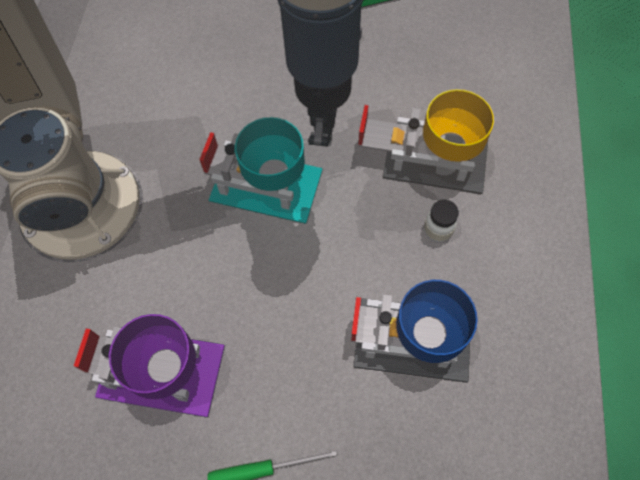

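View pics/top3.png

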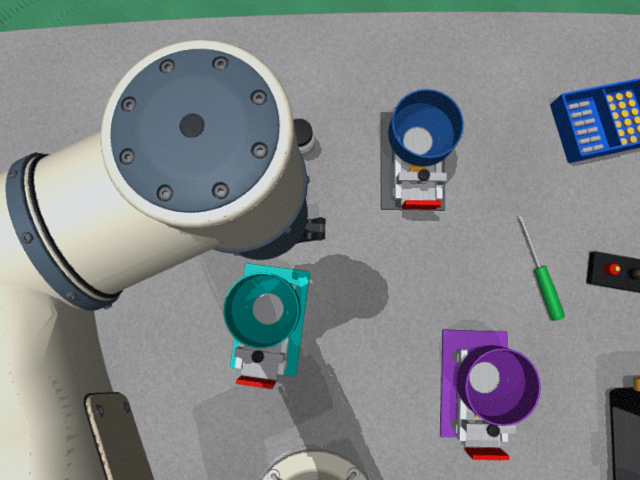

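The blue tab is now close to the bridge, at top (421,204) and side (357,319), and the strike is past the pin. The yellow tab is unmoved at side (363,125). I'll check the gate opening and knob height in numbers.

Run:
```python
from h import *
for n,k,b in(('top','0',(395,235,448,252)),('top','3',(395,195,448,212)),('side','0',(305,288,324,338)),('side','3',(348,293,366,343)),('side','0',(355,100,372,150)),('side','3',(355,100,372,150))):
    z=np.load(f'pics/{n}{k}.npz');hsv=cv2.cvtColor(z['im'],cv2.COLOR_RGB2HSV).astype(int);H,S,V=hsv[...,0],hsv[...,1],hsv[...,2]
    m=((H<8)|(H>172))&(S>150)&(V>60);v,u=np.nonzero(m[b[1]:b[3],b[0]:b[2]]);P=pts(n,z['d'],np.c_[u+b[0],v+b[1]]);T=P[(P[:,2]>94)&(P[:,2]<110)]
    c=np.array(cv2.minAreaRect(T[:,:2].astype(np.float32))[0]);print(n,k,b[:2],c,'to blue axis',np.linalg.norm(c-[650.8,-200]))
for n,b in(('top',(412,163,437,187)),('side',(374,305,398,330))):
  for k in '023':
    z=np.load(f'pics/{n}{k}.npz');v,u=np.nonzero(z['im'].max(2)[b[1]:b[3],b[0]:b[2]]<60)
    P=pts(n,z['d'],np.c_[u+b[0],v+b[1]]);print(n,k,'knob px',u.mean()+b[0],v.mean()+b[1],len(u),'z',np.percentile(P[:,2],[50,75,90]))
print(bot.read_state()['t'])
```

```text
top 0 (395, 235) [ 464.06698608 -192.26252747] to blue axis 186.89325019212453
top 3 (395, 195) [ 531.89587402 -194.25215149] to blue axis 119.04297096743123
side 0 (305, 288) [ 463.83520508 -192.54658508] to blue axis 187.11330239751422
side 3 (348, 293) [ 530.87036133 -196.47920227] to blue axis 119.98130791343492
side 0 (355, 100) [516.1026001  170.81546021] to blue axis 394.5218562609121
side 3 (355, 100) [516.1854248  171.85147095] to blue axis 395.4675717434485
top 0 knob px 423.14102564102564 171.34615384615384 156 z [112.45317883 113.80541775 115.22579811]Traceback (most recent call last):
  File "<stdin>", line 9, in <module>
  File "h.py", line 7, in pts
    n_=cv2.undistortPoints(uv,K,np.array([m['k1'],0,0,0,0],float)).reshape(-1,2)
       ~~~~~~~~~~~~~~~~~~~^^^^^^^^^^^^^^^^^^^^^^^^^^^^^^^^^^^^^^^^
cv2.error: OpenCV(4.12.0) /io/opencv/modules/calib3d/src/undistort.dispatch.cpp:347: error: (-215:Assertion failed) CV_IS_MAT(_src) && CV_IS_MAT(_dst) && (_src->rows == 1 || _src->cols == 1) && (_dst->rows == 1 || _dst->cols == 1) && _src->cols + _src->rows - 1 == _dst->rows + _dst->cols - 1 && (CV_MAT_TYPE(_src->type) == CV_32FC2 || CV_MAT_TYPE(_src->type) == CV_64FC2) && (CV_MAT_TYPE(_dst->type) == CV_32FC2 || CV_MAT_TYPE(_dst->type) == CV_64FC2) in function 'cvUndistortPointsInternal'
```

Tab is 119–120 mm from the axis, so the gate is shut. The crash is only because the arm hid the knob from the top camera in picture 2. I'll check the knob on the other frames.

Run:
```python
from h import *
for n,b,ks in(('top',(414,166,434,185),'03'),('side',(376,306,396,328),'023')):
  for k in ks:
    z=np.load(f'pics/{n}{k}.npz');v,u=np.nonzero(z['im'].max(2)[b[1]:b[3],b[0]:b[2]]<60)
    d=z['d'][b[1]:b[3],b[0]:b[2]][v,u];print(n,k,'knob px',u.mean()+b[0],v.mean()+b[1],len(u),'depth',np.percentile(d,[10,25,50]))
a,c=[cv2.resize(np.load(f'pics/side{k}.npz')['im'][290:350,340:420],(400,300),interpolation=cv2.INTER_CUBIC) for k in '03']
cv2.imwrite('pics/cmp.png',np.hstack([a,c])[:,:,::-1])
```

```text
top 0 knob px 423.20754716981133 174.9245283018868 106 depth [775.33255005 776.24386597 777.53640747]
top 3 knob px 423.3541666666667 174.88541666666666 96 depth [775.77124023 776.35435486 776.98779297]
side 0 knob px 384.2352941176471 317.6862745098039 51 depth [942.04833984 943.73248291 944.56298828]
side 2 knob px 384.14814814814815 315.8333333333333 54 depth [934.00153198 936.02059937 937.93664551]
side 3 knob px 383.82608695652175 319.7826086956522 23 depth [940.62510986 941.94992065 943.73669434]
```

View pics/cmp.png

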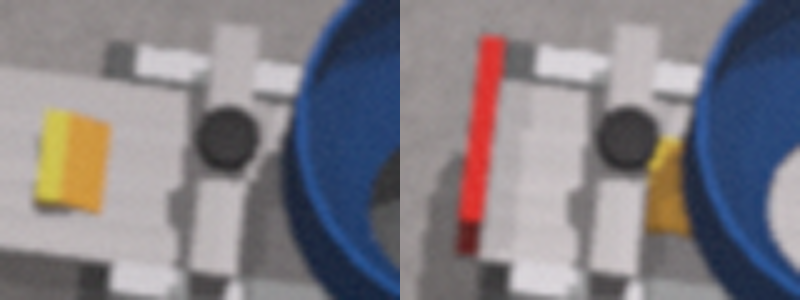

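The knob is at the same height as at the start. It was about 8 mm closer to the camera (lifted) mid-push and has dropped again. The strike is past the pin on the hopper side, so the gate is caught.

```bash
python3 -c "
from workcell import bot
print(bot.close_job())"
```

```text
the job is handed in; nothing more can be done
None
```

The blue hopper's gate is fully home and its catch has dropped behind it. I pushed the red tab with the closed fingers until the gate hit its stop, then backed off and moved the arm clear. I handed the job in at about 8.4 s.

- **Gate:** the tab is 119–120 mm from the hopper axis in both cameras (it was 187 mm). At the end it stopped moving while the push force rose to 17.5 N.
- **Catch:** mid-push the side camera showed the knob lifted about 8 mm. It is now back within about 2 mm of its starting height, and the brass strike is past the pin on the hopper side.
- **Yellow hopper:** its tab reads within about 1 mm of where it was, which is within measurement noise. The purple and turquoise look-alikes look unmoved in the pictures, though I did not measure them.
- **Failed check:** one script crashed because the arm hid the knob from the top camera mid-push. I redid the check on the frames where it was visible, and no check contradicted another.

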